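# Shim a rocking chopping board until it is just snug

## Robot

A 7-joint arm with a two-finger parallel gripper is mounted at the origin on the work surface. World frame = base frame: x ahead of the robot, y to its left, z up, the work surface at z = 0. Lengths are in m, angles in degrees, forces in N, time in s.
With the tool pointing down it reaches from about 0.4 to 0.9 m from the base axis. Payload 5.5 kg.
Tool frame: the origin (TCP) lies on the front face of the gripper's body, between the roots of the fingers; the fingertips stand 73 mm ahead of it and the grasp point (between the pads) lies 54 mm ahead of it; z points along the fingers, y is the line along which they close (so a half turn about z gives the same grasp; the last joint's range is limited). The gripper opens to 85 mm and grips with 20 to 120 N. Pads are 22 mm wide; open, the fingers measure 114 mm over their backs; the gripper's body (76 mm by 85 mm) begins 54 mm behind the grasp point. The pads swing forward as they close: fully open they stand 13 mm farther back than shut.
Start: joints at [86.242, 28.699, -24.465, 88.831, 12.651, 65.22, -12.049], TCP at [0.21, -0.615, 0.304] pointing down, gripper open.
Joint ranges: [-164.97, 164.97], [-17.58, 116.51], [-87.97, 89.64], [11.32, 138.91], [-80.73, 260.73], [10.89, 115.49], [-147.41, 147.41]. Speed limits (degrees/s): [147.25, 147.25, 180, 180, 180, 180, 180].

## Interface

Orientations are given as a 3x3 rotation matrix whose columns are the frame's x, y, z axes.
In Python, from workcell import r gives the robot as it stands.
- The arm moves only by the tool arm_command, never from a script. Its arguments are lists of equal length, an entry for each row: "xyz": the shift along the tool's x, y, z normalised to -1 to 1, where 1 is 75 mm, a list of three; "twist": the turn, a rotation vector about the tool's x, y, z normalised to -1 to 1, where 1 is pi/2 rad, a list of three. A call has 1 to 5 rows; each row shifts and turns the commanded pose from where the row before left it, along the tool's axes as they then stand; what a row does not reach is not made up. A row lasts 1/10 s, in which the tool goes at most 50 mm and 8.59 degrees, less where a joint would pass 70% of its speed; a pose out of reach is approached as far as the arm can. A call with a number of a shift or a turn outside -1 to 1 is refused whole. A call with a gripper value outside its range is refused whole. "hand" is the closure in counts, from 0 (fully open) to 255 (shut), set as the call begins (left out, the last holds). The fingers move at their own pace and stop on an object; "newtons" is the grip in N (left out, the last holds). Time passes only in rows, so rows that do not move let the fingers close. It gives the time, the measured TCP pose, the force, the opening and the grip force at its end, in the units of the state.
- r.state(): the state, without advancing time (a new reading comes with each control period).
- r.snapshot(name): name is "scene" or "top" or "wrist"; returns a dict with "pixels" (480x640x3 uint8, blue, green, red), "K" (3x3 intrinsics, pixels), "k1" (the pictures are not rectified: a ray, as slopes to the right and down, at radius r is drawn at 1 + k1 r^2 times it, then the intrinsics apply), "T" (4x4, takes a point from camera to world coordinates); the wrist camera has in their place "T_tool_cam" (4x4, takes a point from camera to tool coordinates, whose origin is the TCP and whose axes are the flange's). Camera axes: x right, y up, looking along -z (the intrinsics and any distortion apply to the point x, -y, -z); pixel columns grow to the right and rows downward; lengths in m; the calibration is good to about 2 mm. A picture is of the moment at which its call begins: read the wrist's pose just before it. There is no depth.
- r.job_done(): hands the job in; it is judged then, once.
The state is a dict: "t": time; "joint_pos": joint angles; "qd": joint speeds; "effort": joint torques, N m; "position": TCP position; "tcp_rot": TCP orientation; "force": force on the tool from outside, world axes, zero at the start; "torque": the same for the moment, N m; "finger_gap": opening from 0.0 (shut) to 1.0 (fully open); "gripper_force": force on a finger pad.
Only numpy, scipy, OpenCV 4.12 (cv2) and the standard library are available. Lean on these libraries where they do the work, as an engineer would, in place of code of your own. Each camera call takes 0.05 s, during which the arm holds its last target. There are 200 camera calls.

## Task

The near edge of the big chopping board stands clear of the counter and the board rocks. Pick up the wooden wedge by its grip and slide it, thin end first and square to the edge, into the gap under the middle of that near edge until you feel it bite: snug and carrying a little of the board, but gently, never rammed in hard. Let go and leave it there, and do not disturb the jar, the mug or the pepper mill.

Things in the scene. Friction and masses are not known exactly. Their poses are not given: they have to be found in the camera images.
- board: Dark wooden chopping board, 300 x 360 x 22 mm thick, carrying a steel dish, rack and toast (110 mm or more behind the near edge, up to 90 mm above the counter). It cannot slide. Origin: on the counter (z = 0) below the middle of the near edge, the one towards the robot; x points level, square to that edge, in under the board; y runs along the edge, which goes 180 mm either way.
- gap (a point): The gap: a point on the counter (z = 0) below the middle of the near edge; axes as the board's. The edge's underside is 5 to 14 mm above it, different each time and not told by this pose; the top 22 mm higher. Open for 110 mm inwards, then a rubber pad. The board's edge is stiff: it gives upward well under 1 mm for 20 N.
- shim: Pale waxed wooden wedge with an upright grip, 130 mm long, about 70 g, flat on the counter. Wedge part 100 mm long, 40 mm wide; its top slopes evenly from 16.5 mm at the grip to 2.5 mm at the thin end. Origin: under the centre of the grip, level with the underside; x points from grip to thin end (which is at 115 mm), z up. Slides easily (friction about 0.3) and stays put once wedged.
- shim_grip (a point): Point inside the wedge's grip where it is best held: on its middle line, 27 mm above the wedge's underside; axes as the wedge's. The grip is an upright block 30 mm long (x), 14 mm thick (y, the way to pinch it), its top 46 mm above the underside.
- shim_nose (a point): Middle of the wedge's thin end, at the level of its underside.
- jar_mid (a point): Jam jar, 64 mm across and 85 mm high, bystander; point on its axis 45 mm up.
- mug_mid (a point): White mug, 80 mm across and 90 mm high, bystander; point on its axis 45 mm up.
- mill_mid (a point): Wooden pepper mill, 54 mm across and 150 mm high, bystander; point on its axis 45 mm up.
There are look-alikes about, which are no part of the job. Leave any green look-alike of the shim alone.

How it is judged (in metres and radians):
On the way:
1. the thin end of the wedge goes into the gap under the near edge, near its middle (within 60 mm) and square to the edge (within 0.3 rad) (x of shim_nose in the frame of board above 0.005 m and y of shim_nose in the frame of board between -0.06 and 0.06 m and angle between the x axis of shim and the x axis of board, either way round below 0.3 rad and height (world z) of shim_grip below 0.037 m), for 0.02 s.
At the end, for the whole second after the job is handed in: The wedge lies flat on the counter (tilt under 0.1 rad), at rest and released, its thin end at least 12 mm in under the near edge, within 60 mm of the edge's middle and square to it within 0.3 rad, and is snug: it and the board press on one another with 3 to 16 N (x of shim_nose in the frame of board above 0.012 m and y of shim_nose in the frame of board between -0.06 and 0.06 m and angle between the x axis of shim and the x axis of board, either way round below 0.3 rad and contact force between shim and board between 3 and 16 N and angle between shim's own z axis and vertical below 0.1 rad and height (world z) of shim below 0.006 m and linear speed of shim below 0.01 m/s); the robot touches nothing.
It fails at once if the wedge is rammed: it and the board press on one another with more than 22 N (contact force between shim and board above 22 N).
It fails at once if the fingers press on the board with more than 20 N (contact force between the fingers and board above 20 N).
It fails at once if the jar is shifted by more than 40 mm (distance of jar_mid from where it was at the start of the episode above 0.04 m).
It fails at once if the mug is shifted by more than 40 mm (distance of mug_mid from where it was at the start of the episode above 0.04 m).
It fails at once if the mill is shifted by more than 40 mm (distance of mill_mid from where it was at the start of the episode above 0.04 m).
It also fails if it takes over 59 s, if anything falls off the work surface, if the arm or the gripper's body presses on something with over 40 N, if the wrist force passes 120 N, or if a joint passes its speed limit or range.

## Working session

There is one attempt and no reset: what is moved stays moved. The work goes in short steps, Python scripts to look and compute and a tool call to move; the robot and the scene stay as the last step left them, time stands still between calls to the robot, and variables do not carry over. Pictures are saved under pics/ and viewed, at most 10 in all, crops included, and the job is handed in when it is done.

Besides the shell and the picture viewer there is one more tool, called after "Call:" as name(argument=value, ...), one argument or row to a line, values as JSON. arm_command: Moves the arm, as the interface text tells. Scaled input: -1 to 1 covers 75 mm each way for a shift and pi/2 rad each way for a turn. Its arguments: {"type":"object","properties":{"xyz":{"type":"array"},"twist":{"type":"array"},"hand":{"type":"number"},"newtons":{"type":"number"}},"required":["xyz","twist"]}

```bash
ls; mkdir -p pics; cat > h.py <<'E'
import numpy as np, cv2
from workcell import r
def snap(n,f=None):
    s=r.state(); d=r.snapshot(n)
    if n=="wrist":
        T=np.eye(4);T[:3,:3]=np.array(s["tcp_rot"]);T[:3,3]=s["position"];d["T"]=T@np.array(d["T_tool_cam"])
    d["T"]=np.array(d["T"]);d["K"]=np.array(d["K"])
    if f: cv2.imwrite("pics/"+f,d["pixels"])
    return d
def ray(d,uv):
    k=d["k1"];K=d["K"]
    q=cv2.undistortPoints(np.array([[uv]],float),K,np.array([k,0,0,0,0.]))[0,0]
    v=d["T"][:3,:3]@np.array([q[0],-q[1],-1]); return d["T"][:3,3],v
def onz(d,uv,z):
    o,v=ray(d,uv); return o+v*(z-o[2])/v[2]
E
python3 - <<'E'
from h import *
a=snap("top","top.png");b=snap("scene","scene.png")
for d in(a,b):print(d["T"].round(3),d["K"],d["k1"])
print(r.state())
E
```

```text
pics
[[-0.009  0.997 -0.08   0.398]
 [-1.    -0.009  0.005 -0.02 ]
 [ 0.004  0.08   0.997  1.134]
 [ 0.     0.     0.     1.   ]] [[475.0307579    0.         324.29884428]
 [  0.         475.0307579  241.20029625]
 [  0.           0.           1.        ]] -0.12368919306229346
[[ 5.660e-01 -6.180e-01  5.460e-01  1.044e+00]
 [ 8.250e-01  4.230e-01 -3.760e-01 -3.760e-01]
 [ 1.000e-03  6.630e-01  7.490e-01  8.180e-01]
 [ 0.000e+00  0.000e+00  0.000e+00  1.000e+00]] [[457.98181465   0.         310.63854259]
 [  0.         457.98181465 236.582497  ]
 [  0.           0.           1.        ]] -0.08572140092655485
{'t': 0.1, 'joint_pos': array([ 86.24339272,  28.74947127, -24.45462565,  88.88582662,
        12.65175173,  65.21965178, -12.0491037 ]), 'qd': array([-0.09468347, -0.09443965, -0.07836252, -0.18876645,  0.05756357,
        0.01417777, -0.05498499]), 'effort': array([-1.05810282e-02, -5.70821893e+01, -5.83844930e+00, -2.81751877e+01,
        1.05313776e-02,  5.47755975e-03, -3.37389304e-05]), 'position': array([ 0.20966652, -0.6147283 ,  0.30294966]), 'tcp_rot': array([[ 9.46420973e-01,  3.22935090e-01, -5.18720679e-04],
       [ 3.22935502e-01, -9.46419460e-01,  1.69310992e-03],
       [ 5.58372610e-05, -1.76990806e-03, -9.99998432e-01]]), 'force': array([ 0.30520774, -0.00846156,  1.19789282]), 'torque': array([-0.03430632, -0.00787133,  0.02927583]), 'gripper_force': 0.0, 'finger_gap': 0.9993987054243567}
```

View pics/top.png

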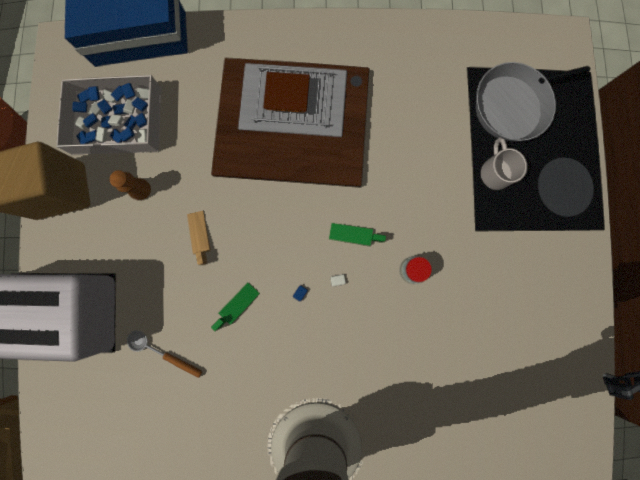

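View pics/scene.png

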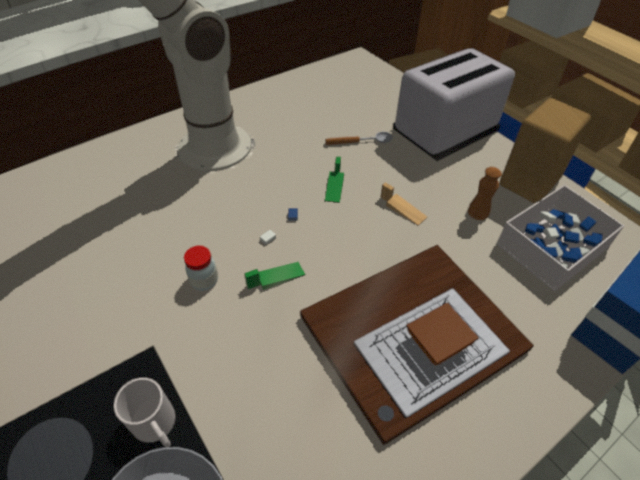

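The top view shows the pale wedge at about (198,237), with its grip at (200,257) and thin end at (195,212). The board's near edge runs from (213,177) to (361,186). The mill is at (130,187), and the two green decoys are at (355,235) and (236,307). The scene view confirms the upright grip at (388,190).

```bash
python3 - <<'E'
from h import *
d=snap("top")
hsv=cv2.cvtColor(d["pixels"],cv2.COLOR_BGR2HSV)
roi=hsv[200:275,180:220]
m=((roi[...,1]>90)&(roi[...,0]<30)).astype(np.uint8)
c=max(cv2.findContours(m,0,1)[0],key=cv2.contourArea)+np.array([180,200])
print(cv2.minAreaRect(c))
bx=cv2.boxPoints(cv2.minAreaRect(c)); print(bx)
for p in bx: print(onz(d,p,0.01).round(4))
L=onz(d,(213,177),.032);R=onz(d,(361,186),.032)
print("edge",L,R,np.linalg.norm(L-R),(L+R)/2)
e=L-R; print("yaw of inward",np.degrees(np.arctan2(-e[0],e[1])))
for n,p in(("jar",(418,270)),("mill",(120,179))): print(n,onz(d,p,.085 if n=="jar" else .15))
x0,y0=150,110;
I=d["pixels"][140:280,170:380]
cv2.imwrite("pics/c.png",cv2.resize(I,None,fx=3.8,fy=3.8,interpolation=cv2.INTER_CUBIC))
E
```

```text
((198.9169921875, 237.89056396484375), (52.46080017089844, 18.060277938842773), 79.3803482055664)
[[185.20757 213.77359]
 [202.95851 210.44528]
 [212.62642 262.00754]
 [194.87547 265.33585]]
[0.5583 0.3096 0.01  ]
[0.5658 0.2662 0.01  ]
[0.4417 0.2414 0.01  ]
[0.434  0.2842 0.01  ]
edge [0.64241571 0.23785435 0.032     ] [ 0.61688008 -0.11250904  0.032     ] 0.3512927232926741 [0.62964789 0.06267266 0.032     ]
yaw of inward -4.16853341209274
jar [ 0.41695281 -0.23182336  0.085     ]
mill [0.61608869 0.41455778 0.15      ]
```

View pics/c.png

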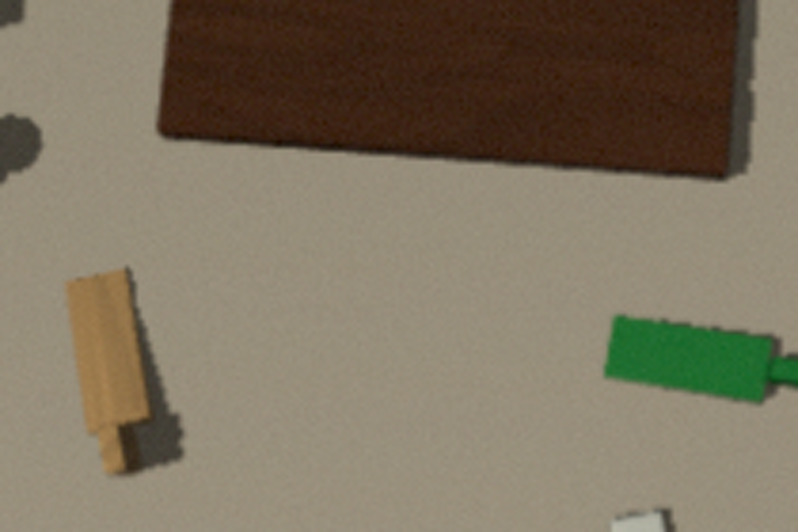

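The wedge grip is near (0.452, 0.268), yaw about 11.5°, and the board's edge middle is near (0.63, 0.063), yaw about −4°. The edge length of 351 mm fits the 360 mm given. I'm moving towards the wedge now, going round the base.

Call:
arm_command(
  xyz=[
    [0.48,-0.42,0],
    [0.48,-0.42,0],
    [0.48,-0.42,0],
    [0.48,-0.42,0],
    [0.48,-0.42,0],
  ],
  twist=[
    [0,0,0],
    [0,0,0],
    [0,0,0],
    [0,0,0],
    [0,0,0],
  ],
  hand=0,
)

```text
t: 0.65
position: [0.33, -0.4061, 0.3038]
tcp_rot: [[0.946, 0.323, -0.0], [0.323, -0.946, 0.0], [-0.0, -0.0, -1.0]]
force: [1.3, -0.5, 0.6]
finger_gap: 1.005
gripper_force: 0.0
```

Call:
arm_command(
  xyz=[
    [0.48,-0.42,0],
    [0.48,-0.42,0],
    [0.48,-0.42,0],
    [0.48,-0.42,0],
    [0.48,-0.42,0],
  ],
  twist=[
    [0,0,0],
    [0,0,0],
    [0,0,0],
    [0,0,0],
    [0,0,0],
  ],
)

```text
t: 1.15
position: [0.4494, -0.1991, 0.304]
tcp_rot: [[0.947, 0.323, 0.0], [0.323, -0.947, -0.001], [-0.0, 0.001, -1.0]]
force: [0.4, -0.8, 0.0]
finger_gap: 1.0
gripper_force: 0.0
```

Call:
arm_command(
  xyz=[
    [0.19,-0.555,0.08],
    [0.19,-0.555,0.08],
    [0.19,-0.555,0.08],
    [0.19,-0.555,0.08],
    [0.19,-0.555,0.08],
  ],
  twist=[
    [0,0,0],
    [0,0,0],
    [0,0,0],
    [0,0,0],
    [0,0,0],
  ],
)

```text
t: 1.65
position: [0.4487, 0.0208, 0.2738]
tcp_rot: [[0.947, 0.323, 0.0], [0.323, -0.947, -0.0], [0.0, 0.001, -1.0]]
force: [1.1, 0.7, 0.3]
finger_gap: 1.004
gripper_force: 0.0
```

Call:
arm_command(
  xyz=[
    [0.19,-0.555,0.08],
    [0.19,-0.555,0.08],
    [0.19,-0.555,0.08],
    [0.19,-0.555,0.08],
    [0.19,-0.555,0.08],
  ],
  twist=[
    [0,0,0],
    [0,0,0],
    [0,0,0],
    [0,0,0],
    [0,0,0.08],
  ],
)

```text
t: 2.15
position: [0.4491, 0.2406, 0.2434]
tcp_rot: [[0.98, 0.2, -0.0], [0.2, -0.98, -0.0], [-0.0, 0.0, -1.0]]
force: [0.9, -0.2, -0.1]
finger_gap: 0.999
gripper_force: 0.0
```

Call:
arm_command(
  xyz=[
    [0,0,0],
    [0,0,0],
  ],
  twist=[
    [0,0,0],
    [0,0,0],
  ],
)

```text
t: 2.35
position: [0.4484, 0.2408, 0.2435]
tcp_rot: [[0.978, 0.207, -0.001], [0.207, -0.978, 0.0], [-0.001, -0.0, -1.0]]
force: [0.3, -0.4, -0.7]
finger_gap: 1.002
gripper_force: 0.0
```

```bash
python3 - <<'E'
from h import *
d=snap("wrist","w1.png"); s=r.state();print(s["position"],s["tcp_rot"][:,0],d["T_tool_cam"])
E
```

```text
[0.44897776 0.23902146 0.24353641] [ 0.97900018  0.20385695 -0.0009911 ] [[-1.64806046e-05  9.53639705e-01  3.00950682e-01  7.72840313e-02]
 [ 9.99999931e-01  1.27681872e-04 -3.49831070e-04  3.00388774e-04]
 [-3.72038744e-04  3.00950656e-01 -9.53639641e-01 -6.88100322e-02]
 [ 0.00000000e+00  0.00000000e+00  0.00000000e+00  1.00000000e+00]]
```

View pics/w1.png

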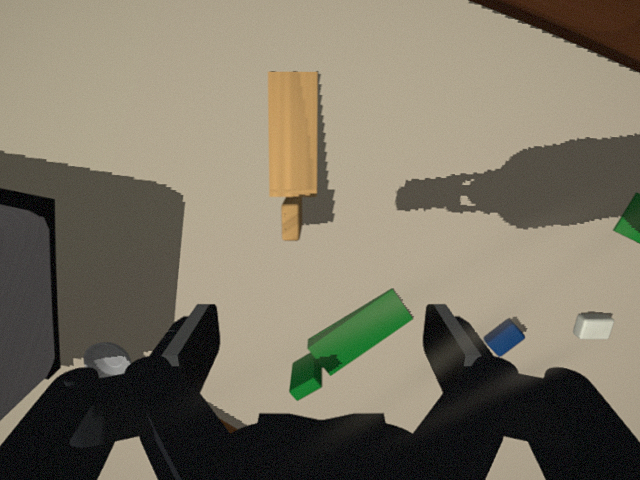

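The wrist view shows the wedge nearly upright in the image. The thin-end corners are at (268,72) and (318,72), the thick-end corners at (269,195) and (317,195), and the rear of the grip top is at (290,238). A green decoy lies between the fingers at (350,345).

```bash
python3 - <<'E'
from h import *
d=snap("wrist")
print(d["T"].round(3))
m=lambda u,z:onz(d,u,z)
nl,nr=m((268.5,72),.0025),m((318.5,72),.0025)
tl,tr=m((269,195),.0165),m((317,195),.0165)
g=m((291,219),.046); g0=m((282,240),.046);g1=m((300,240),.046)
print(nl,nr,tl,tr,np.linalg.norm(nl-nr),np.linalg.norm(tl-tr))
n=(nl+nr)/2;t=(tl+tr)/2;v=n-t;print(n,t,np.linalg.norm(v[:2]),np.degrees(np.arctan2(v[1],v[0])))
print("grip from geom",n[:2]-.115*v[:2]/np.linalg.norm(v[:2]),"top mid", g,g0,g1)
E
```

```text
[[ 0.204  0.933  0.295  0.525]
 [-0.979  0.194  0.063  0.255]
 [ 0.001 -0.302  0.953  0.312]
 [ 0.     0.     0.     1.   ]]
[0.55893878 0.30449796 0.0025    ] [0.56697634 0.26505454 0.0025    ] [0.46291124 0.28596059 0.0165    ] [0.47107345 0.24647577 0.0165    ] 0.04025401131697863 0.0403196287427519
[0.56295756 0.28477625 0.0025    ] [0.46699234 0.26621818 0.0165    ] 0.09774315635750018 10.94494580978084
grip from geom [0.4500494  0.26294169] top mid [0.45405399 0.26315654 0.046     ] [0.43590193 0.26703931 0.046     ] [0.43878028 0.25319244 0.046     ]
```

Call:
arm_command(
  xyz=[
    [0.045,-0.145,0],
    [0.045,-0.145,0.4],
    [0,0,0.6],
    [0,0,0.5],
    [0,0,0.3],
  ],
  twist=[
    [0,0,0],
    [0,0,0.01],
    [0,0,0],
    [0,0,0],
    [0,0,0],
  ],
)

```text
t: 2.95
position: [0.4512, 0.2601, 0.1064]
tcp_rot: [[0.983, 0.184, -0.002], [0.184, -0.983, -0.002], [-0.003, 0.001, -1.0]]
force: [0.1, -0.5, -0.2]
finger_gap: 1.001
gripper_force: 0.0
```

Call:
arm_command(
  xyz=[
    [0,0,0.2],
    [0,0,0.13],
    [0,0,0],
    [0,0,0],
  ],
  twist=[
    [0,0,0],
    [0,0,0],
    [0,0,0],
    [0,0,0],
  ],
)

```text
t: 3.35
position: [0.4523, 0.2622, 0.0851]
tcp_rot: [[0.983, 0.186, 0.001], [0.186, -0.983, 0.001], [0.002, -0.0, -1.0]]
force: [-0.5, 0.2, -0.2]
finger_gap: 1.0
gripper_force: 0.0
```

```bash
python3 - <<'E'
from h import *
d=snap("wrist","w2.png"); s=r.state();print(s["position"],s["tcp_rot"][:,0],s["force"])
E
```

```text
[0.45238831 0.26229886 0.08530146] [0.98251885 0.18615201 0.00203237] [-1.48025588  0.33505438  0.32360975]
```

View pics/w2.png

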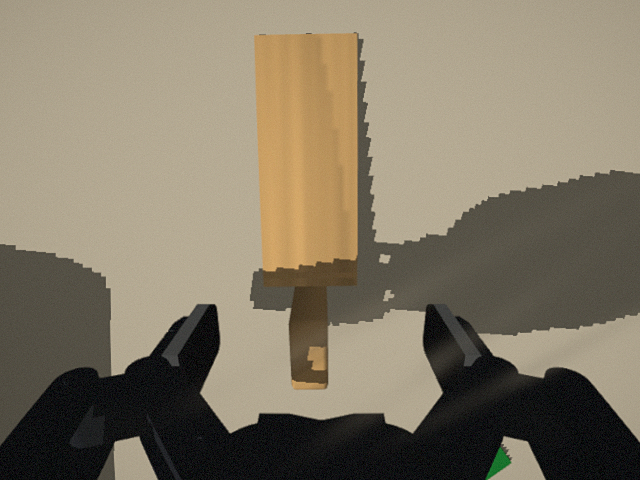

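The wedge is lined up between the fingers, with the grip centred at u≈309 and the fingers' middle at 321. That is about 4 mm off to tool −y, so I'll shift, lower 4 mm and close.

Call:
arm_command(
  xyz=[
    [0,-0.055,0.05],
    [0,0,0],
    [0,0,0],
  ],
  twist=[
    [0,0,0],
    [0,0,0],
    [0,0,0],
  ],
)

```text
t: 3.7
position: [0.4509, 0.2662, 0.0808]
tcp_rot: [[0.982, 0.187, 0.001], [0.187, -0.982, 0.0], [0.001, -0.0, -1.0]]
force: [0.3, -0.0, 0.3]
finger_gap: 0.997
gripper_force: 0.0
```

Call:
arm_command(
  xyz=[
    [0,0,0],
    [0,0,0],
    [0,0,0],
    [0,0,0],
    [0,0,0],
  ],
  twist=[
    [0,0,0],
    [0,0,0],
    [0,0,0],
    [0,0,0],
    [0,0,0],
  ],
  hand=255,
  newtons=30,
)

```text
t: 4.2
position: [0.4508, 0.2659, 0.0804]
tcp_rot: [[0.982, 0.186, 0.0], [0.186, -0.982, 0.0], [0.0, -0.0, -1.0]]
force: [-0.2, -1.6, 3.4]
finger_gap: 0.157
gripper_force: 33.5
```

Call:
arm_command(
  xyz=[
    [0,0,0],
    [0,0,0],
    [0,0,0],
    [0,0,0],
    [0,0,0],
  ],
  twist=[
    [0,0,0],
    [0,0,0],
    [0,0,0],
    [0,0,0],
    [0,0,0],
  ],
)

```text
t: 4.7
position: [0.4509, 0.2659, 0.0805]
tcp_rot: [[0.982, 0.186, 0.0], [0.186, -0.982, 0.0], [0.0, -0.0, -1.0]]
force: [-0.4, 0.2, 0.9]
finger_gap: 0.162
gripper_force: 33.1
```

Call:
arm_command(
  xyz=[
    [0,0,-0.4],
    [-0.006,0.52,0],
    [-0.006,0.52,0],
    [-0.006,0.52,0],
    [-0.006,0.52,0],
  ],
  twist=[
    [0,0,0],
    [0,0,0],
    [0,0,0],
    [0,0,0],
    [0,0,0],
  ],
)

```text
t: 5.2
position: [0.478, 0.1108, 0.1103]
tcp_rot: [[0.982, 0.187, -0.0], [0.187, -0.982, -0.0], [-0.0, 0.0, -1.0]]
force: [0.9, -1.0, -1.4]
finger_gap: 0.159
gripper_force: 33.0
```

Call:
arm_command(
  xyz=[
    [-0.006,0.52,0],
    [0,0,0],
    [0,0,0],
    [0,0,0],
    [0,0,0],
  ],
  twist=[
    [0,0,0],
    [0,0,0.083],
    [0,0,0.083],
    [0,0,0],
    [0,0,0],
  ],
)

```text
t: 5.7
position: [0.4847, 0.0741, 0.1104]
tcp_rot: [[0.998, -0.069, -0.0], [-0.069, -0.998, -0.0], [-0.0, 0.0, -1.0]]
force: [0.4, 0.6, -1.1]
finger_gap: 0.158
gripper_force: 33.0
```

```bash
python3 - <<'E'
from h import *
d=snap("wrist","w3.png"); s=r.state();print(s["position"],s["tcp_rot"],s["force"])
E
```

```text
[0.48474179 0.07427807 0.11036792] [[ 9.97598883e-01 -6.92563312e-02 -1.68174420e-04]
 [-6.92563422e-02 -9.97598895e-01 -6.09408839e-05]
 [-1.63550074e-04  7.24417029e-05 -9.99999984e-01]] [-0.50061775  0.43900018 -0.45697053]
```

View pics/w3.png

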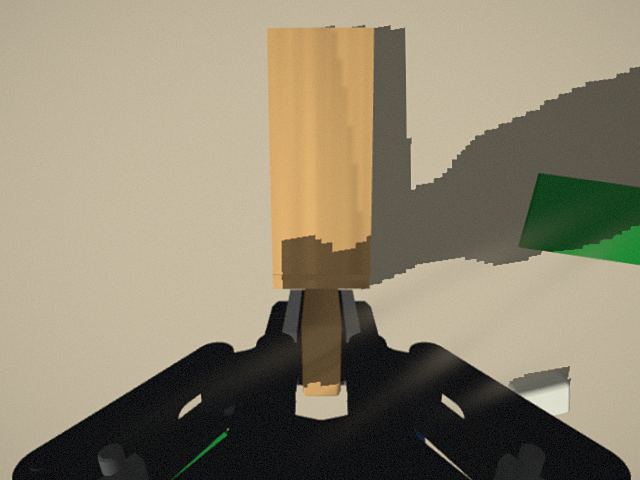

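The wedge is held straight in the pads, with its thin-end corners at (267,28) and (374,28). Next I'll triangulate the board's edge height from the two fixed views to predict where it will bite. At the same time I'll lower it onto the counter and start moving in.

Call:
arm_command(
  xyz=[
    [0,0,0.2],
    [0,0,0.18],
    [0,0,0.01],
    [0.13,0,0],
    [0.13,0,0],
  ],
  twist=[
    [0,0,0],
    [0,0,0],
    [0,0,0],
    [0,0,0],
    [0,0,0],
  ],
)

```text
t: 6.25
position: [0.5047, 0.0725, 0.0804]
tcp_rot: [[0.997, -0.072, -0.001], [-0.072, -0.997, -0.0], [-0.001, 0.0, -1.0]]
force: [-0.5, 0.7, -1.8]
finger_gap: 0.16
gripper_force: 33.0
```

```bash
python3 - <<'E'
from h import *
a=snap("top");b=snap("scene")
def near(d,mask_roi,L,R,nrm):
    # fit the edge line: for stations along L-R, find strongest dark/bright step across it
    g=cv2.GaussianBlur(cv2.cvtColor(d["pixels"],cv2.COLOR_BGR2HSV)[...,2],(3,3),0).astype(np.float32)
    L,R=np.array(L,float),np.array(R,float);t=(R-L)/np.linalg.norm(R-L);n=np.array([-t[1],t[0]])
    pts=[];s=np.arange(-8,8.01,.25)
    for f in np.linspace(.1,.9,60):
        P=(L+f*(R-L))+s[:,None]*n
        p=cv2.remap(g,P[:,0].astype(np.float32)[None],P[:,1].astype(np.float32)[None],1)[0]
        k=np.argmax(abs(np.gradient(p)));pts.append(P[k])
    pts=np.array(pts,np.float32); vx,vy,x0,y0=cv2.fitLine(pts,cv2.DIST_HUBER,0,.01,.01).ravel()
    e=(pts-[x0,y0])@np.array([-vy,vx]);print("res",np.std(e),np.median(abs(e)))
    return np.array([x0,y0]),np.array([vx,vy])
la=near(a,0,(213,177),(361,186),1)
lb=near(b,0,(437,247),(301,315),1)
for z in(.027,.030,.033,.036):
    A=[onz(a,la[0]+s*la[1],z) for s in(-60,60)];B=[onz(b,lb[0]+s*lb[1],z) for s in(-60,60)]
    # x of each line at y=.063
    f=lambda Q:Q[0]+(Q[1]-Q[0])*(.063-Q[0][1])/(Q[1][1]-Q[0][1])
    print(z,f(A)[0].round(4),f(B)[0].round(4),[round(np.degrees(np.arctan2(*(Q[1]-Q[0])[:2])),1) for Q in(A,B)])
print(r.state()["position"],r.state()["force"])
E
```

```text
res 1.2067829 0.14413597
res 0.24576981 0.15183586
0.027 0.6302 0.6332 [np.float64(-174.9), np.float64(4.9)]
0.03 0.6296 0.6349 [np.float64(-174.9), np.float64(4.9)]
0.033 0.629 0.6366 [np.float64(-174.9), np.float64(4.9)]
0.036 0.6283 0.6383 [np.float64(-174.9), np.float64(4.9)]
[0.50653049 0.0723402  0.0810926 ] [-0.33386019 -0.00745948 -0.37671477]
```

The triangulated edge is low, pointing to a gap of roughly 5–8 mm, so the bite could come from about 18 mm in. The thin end is now about 9 mm short of the edge. I'll go in 18 mm, then take 2 mm steps while watching the force.

Call:
arm_command(
  xyz=[
    [0.08,0,0],
    [0.08,0,0],
    [0.08,0,0],
    [0,0,0],
    [0,0,0],
  ],
  twist=[
    [0,0,0],
    [0,0,0],
    [0,0,0],
    [0,0,0],
    [0,0,0],
  ],
)

```text
t: 6.85
position: [0.5221, 0.071, 0.0808]
tcp_rot: [[0.997, -0.073, -0.001], [-0.073, -0.997, 0.0], [-0.001, 0.0, -1.0]]
force: [0.3, 0.5, -2.6]
finger_gap: 0.158
gripper_force: 32.6
```

```bash
python3 - <<'E'
from h import *
d=snap("wrist","w4.png"); print(r.state()["position"],r.state()["force"])
E
```

```text
[0.52215806 0.0709918  0.08089817] [-0.32622296  0.444759   -4.09635735]
```

View pics/w4.png

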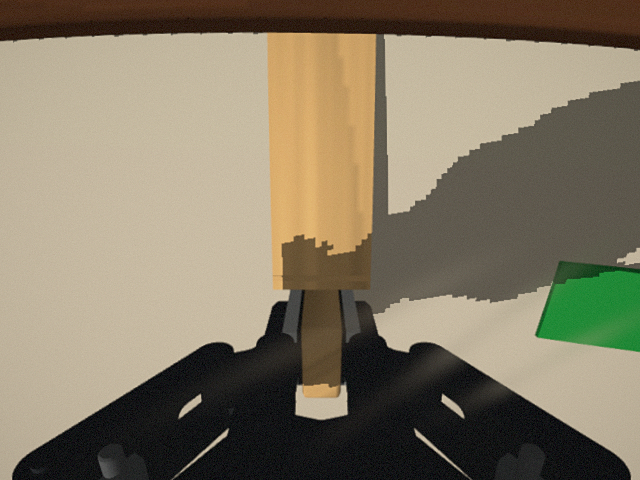

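The edge crosses at v≈33 just over the thin end, and the wedge looks square to it. Fz reads −4 N, so I'll check for drift against contact before going further.

Call:
arm_command(
  xyz=[
    [0,0,0],
    [0,0,0],
  ],
  twist=[
    [0,0,0],
    [0,0,0],
  ],
)

```text
t: 7.1
position: [0.5222, 0.0711, 0.0811]
tcp_rot: [[0.997, -0.073, -0.0], [-0.073, -0.997, -0.0], [-0.0, 0.0, -1.0]]
force: [-0.4, -0.3, -3.5]
finger_gap: 0.16
gripper_force: 32.5
```

Call:
arm_command(
  xyz=[
    [0,0,0],
    [0,0,0],
  ],
  twist=[
    [0,0,0],
    [0,0,0],
  ],
)

```text
t: 7.3
position: [0.5222, 0.0711, 0.0812]
tcp_rot: [[0.997, -0.073, -0.0], [-0.073, -0.997, -0.0], [-0.0, 0.0, -1.0]]
force: [-2.0, -0.7, -3.4]
finger_gap: 0.16
gripper_force: 32.6
```

```bash
cat > f.py <<'E'
from h import *
F=[];M=[]
for i in range(4):
    s=r.state();F.append(s["force"]);M.append(s["torque"]); r.snapshot("wrist")
s=r.state();F.append(s["force"]);M.append(s["torque"])
x=s["tcp_rot"][:,0]; F=np.mean(F,0);M=np.mean(M,0)
print("F",F.round(2),"M",M.round(3),"push",round(-F@x,2),"pos",s["position"].round(4),s["t"])
E
python3 - <<'E'
from f import *
d=snap("wrist")
for z in(.027,.03,.034): print(z,onz(d,(320,34),z),onz(d,(120,36),z),onz(d,(520,38),z))
E
```

```text
F [-1.38  0.11 -2.97] M [ 0.037  0.484 -0.014] push 1.38 pos [0.5222 0.0712 0.0812] 7.5
0.027 [0.62786056 0.06341328 0.027     ] [0.6332633  0.12690729 0.027     ] [ 6.23318422e-01 -1.85594254e-04  2.70000000e-02]
0.03 [0.62716576 0.06345702 0.03      ] [0.6324367  0.12540209 0.03      ] [0.62273443 0.00140964 0.03      ]
0.034 [0.62623936 0.06351533 0.034     ] [0.63133457 0.12339515 0.034     ] [0.62195577 0.00353662 0.034     ]
```

There is light contact: a moment about y and downward force at the thin end, with the wedge perhaps 0.7 mm off the counter. I'll lower it so it sits flat, then re-read.

Call:
arm_command(
  xyz=[
    [0,0,0.01],
    [0,0,0],
    [0,0,0],
  ],
  twist=[
    [0,0,0],
    [0,0,0],
    [0,0,0],
  ],
)

```text
t: 7.85
position: [0.5229, 0.0712, 0.0807]
tcp_rot: [[0.997, -0.073, 0.001], [-0.073, -0.997, 0.0], [0.001, -0.0, -1.0]]
force: [0.6, -0.5, -1.7]
finger_gap: 0.161
gripper_force: 32.7
```

```bash
python3 f.py
```

```text
F [ 0.25 -0.23 -1.62] M [ 0.023  0.068 -0.014] push -0.27 pos [0.5227 0.0712 0.0806] 8.05
```

Lowering relieved the contact, so the gap is small. I'll let go briefly so the wedge settles flat, then re-grip.

Call:
arm_command(
  xyz=[
    [0,0,0],
    [0,0,0],
    [0,0,0],
    [0,0,0],
  ],
  twist=[
    [0,0,0],
    [0,0,0],
    [0,0,0],
    [0,0,0],
  ],
  hand=170,
)

```text
t: 8.45
position: [0.5225, 0.0712, 0.0806]
tcp_rot: [[0.997, -0.073, 0.0], [-0.073, -0.997, 0.0], [0.0, -0.0, -1.0]]
force: [-0.3, -0.4, 0.0]
finger_gap: 0.334
gripper_force: 0.0
```

```bash
python3 f.py
```

```text
F [-0.36  0.26 -0.28] M [ 0.016 -0.011 -0.003] push 0.38 pos [0.5224 0.0712 0.0804] 8.65
```

Call:
arm_command(
  xyz=[
    [0,0,0],
    [0,0,0],
    [0,0,0],
    [0,0,0],
    [0,0,0],
  ],
  twist=[
    [0,0,0],
    [0,0,0],
    [0,0,0],
    [0,0,0],
    [0,0,0],
  ],
  hand=255,
  newtons=30,
)

```text
t: 9.15
position: [0.5224, 0.0712, 0.0805]
tcp_rot: [[0.997, -0.073, 0.0], [-0.073, -0.997, -0.0], [0.0, 0.0, -1.0]]
force: [-0.3, 0.0, 1.3]
finger_gap: 0.161
gripper_force: 33.9
```

```bash
python3 f.py
```

```text
F [-0.34 -0.05  1.6 ] M [-0.018  0.068  0.   ] push 0.34 pos [0.5224 0.0711 0.0805] 9.35
```

Flat, with baseline push about 0.3 N. Now advancing in small steps.

Call:
arm_command(
  xyz=[
    [0.02,0,0],
    [0,0,0],
  ],
  twist=[
    [0,0,0],
    [0,0,0],
  ],
)

```text
t: 9.55
position: [0.524, 0.0711, 0.0805]
tcp_rot: [[0.997, -0.073, 0.0], [-0.073, -0.997, 0.0], [0.0, -0.0, -1.0]]
force: [0.1, -0.4, 1.7]
finger_gap: 0.158
gripper_force: 34.1
```

```bash
python3 f.py
```

```text
F [ 0.03 -0.27  1.9 ] M [ 0.022  0.049 -0.   ] push -0.05 pos [0.524  0.0711 0.0805] 9.75
```

Call:
arm_command(
  xyz=[
    [0.02,0,0],
    [0,0,0],
  ],
  twist=[
    [0,0,0],
    [0,0,0],
  ],
)

```text
t: 9.95
position: [0.5255, 0.071, 0.0805]
tcp_rot: [[0.997, -0.073, 0.0], [-0.073, -0.997, 0.0], [0.0, -0.0, -1.0]]
force: [-0.9, -0.7, 2.5]
finger_gap: 0.161
gripper_force: 34.2
```

```bash
python3 f.py
```

```text
F [-0.7  -0.18  2.89] M [ 0.021  0.126 -0.023] push 0.69 pos [0.5255 0.0709 0.0805] 10.15
```

Call:
arm_command(
  xyz=[
    [0.02,0,0],
    [0,0,0],
  ],
  twist=[
    [0,0,0],
    [0,0,0],
  ],
)

```text
t: 10.35
position: [0.5269, 0.0708, 0.0805]
tcp_rot: [[0.997, -0.073, 0.0], [-0.073, -0.997, -0.0], [0.0, 0.0, -1.0]]
force: [-0.5, 0.3, 3.8]
finger_gap: 0.159
gripper_force: 34.3
```

```bash
python3 f.py
```

```text
F [-0.41  0.09  3.88] M [0.011 0.158 0.022] push 0.41 pos [0.527  0.0708 0.0805] 10.55
```

Call:
arm_command(
  xyz=[
    [0.02,0,-0.002],
    [0,0,0],
  ],
  twist=[
    [0,0,0],
    [0,0,0],
  ],
)

```text
t: 10.75
position: [0.5285, 0.0706, 0.0805]
tcp_rot: [[0.997, -0.073, 0.0], [-0.073, -0.997, 0.0], [0.0, -0.0, -1.0]]
force: [0.3, 0.9, 2.0]
finger_gap: 0.16
gripper_force: 34.1
```

```bash
python3 f.py
```

```text
F [-0.29  0.28  1.49] M [0.02  0.016 0.023] push 0.31 pos [0.5285 0.0706 0.0805] 10.95
```

Call:
arm_command(
  xyz=[
    [0.02,0,0],
    [0,0,0],
  ],
  twist=[
    [0,0,0],
    [0,0,0],
  ],
)

```text
t: 11.15
position: [0.5299, 0.0705, 0.0805]
tcp_rot: [[0.997, -0.073, -0.0], [-0.073, -0.997, -0.0], [-0.0, 0.0, -1.0]]
force: [-1.3, 0.6, 0.3]
finger_gap: 0.157
gripper_force: 34.0
```

```bash
python3 f.py
```

```text
F [0.01 0.11 0.49] M [-0.027 -0.018 -0.014] push -0.0 pos [0.5299 0.0705 0.0805] 11.35
```

Call:
arm_command(
  xyz=[
    [0.02,0,0],
    [0,0,0],
  ],
  twist=[
    [0,0,0],
    [0,0,0],
  ],
)

```text
t: 11.55
position: [0.5315, 0.0704, 0.0805]
tcp_rot: [[0.997, -0.073, 0.0], [-0.073, -0.997, 0.0], [0.0, -0.0, -1.0]]
force: [0.7, -0.6, 0.1]
finger_gap: 0.165
gripper_force: 33.9
```

```bash
python3 f.py
```

```text
F [ 0.57  0.01 -0.51] M [ 0.012 -0.021  0.004] push -0.57 pos [0.5313 0.0704 0.0805] 11.75
```

Call:
arm_command(
  xyz=[
    [0.02,0,0.002],
    [0,0,0],
  ],
  twist=[
    [0,0,0],
    [0,0,0],
  ],
)

```text
t: 11.95
position: [0.533, 0.0704, 0.0805]
tcp_rot: [[0.997, -0.073, 0.0], [-0.073, -0.997, 0.0], [0.0, -0.0, -1.0]]
force: [0.1, 0.1, 2.1]
finger_gap: 0.16
gripper_force: 34.0
```

```bash
python3 f.py
```

```text
F [0.34 0.28 0.47] M [ 0.003 -0.022  0.006] push -0.32 pos [0.533  0.0704 0.0805] 12.15
```

Call:
arm_command(
  xyz=[
    [0.02,0,0],
    [0,0,0],
  ],
  twist=[
    [0,0,0],
    [0,0,0],
  ],
)

```text
t: 12.35
position: [0.5345, 0.0703, 0.0805]
tcp_rot: [[0.997, -0.073, 0.0], [-0.073, -0.997, 0.0], [0.0, -0.0, -1.0]]
force: [-0.9, -0.2, 1.9]
finger_gap: 0.161
gripper_force: 34.1
```

```bash
python3 f.py
```

```text
F [ 0.02 -0.07  1.78] M [ 0.014  0.023 -0.008] push -0.03 pos [0.5345 0.0703 0.0805] 12.55
```

Call:
arm_command(
  xyz=[
    [0.027,0,0],
    [0,0,0],
  ],
  twist=[
    [0,0,0],
    [0,0,0],
  ],
)

```text
t: 12.75
position: [0.5366, 0.0701, 0.0805]
tcp_rot: [[0.997, -0.073, 0.0], [-0.073, -0.997, 0.0], [0.0, -0.0, -1.0]]
force: [-0.8, 0.4, 2.2]
finger_gap: 0.16
gripper_force: 34.2
```

```bash
python3 f.py
```

```text
F [-0.14  0.33  2.23] M [-0.025 -0.014 -0.015] push 0.16 pos [0.5366 0.0701 0.0805] 12.95
```

Call:
arm_command(
  xyz=[
    [0.027,0,0],
    [0,0,0],
  ],
  twist=[
    [0,0,0],
    [0,0,0],
  ],
)

```text
t: 13.15
position: [0.5385, 0.07, 0.0805]
tcp_rot: [[0.997, -0.073, 0.0], [-0.073, -0.997, 0.0], [0.0, -0.0, -1.0]]
force: [-1.0, -0.3, 2.4]
finger_gap: 0.161
gripper_force: 34.3
```

```bash
python3 f.py
```

```text
F [-0.52  0.31  3.19] M [-0.006  0.072  0.006] push 0.54 pos [0.5385 0.07   0.0805] 13.35
```

Call:
arm_command(
  xyz=[
    [0.027,0,-0.001],
    [0,0,0],
  ],
  twist=[
    [0,0,0],
    [0,0,0],
  ],
)

```text
t: 13.55
position: [0.5406, 0.0698, 0.0805]
tcp_rot: [[0.997, -0.073, 0.0], [-0.073, -0.997, 0.0], [0.0, -0.0, -1.0]]
force: [-1.0, 0.1, 3.1]
finger_gap: 0.162
gripper_force: 34.2
```

```bash
python3 f.py
```

```text
F [-0.45  0.23  2.62] M [0.011 0.01  0.019] push 0.47 pos [0.5405 0.0698 0.0805] 13.75
```

Call:
arm_command(
  xyz=[
    [0.027,0,0],
    [0,0,0],
  ],
  twist=[
    [0,0,0],
    [0,0,0],
  ],
)

```text
t: 13.95
position: [0.5425, 0.0697, 0.0805]
tcp_rot: [[0.997, -0.073, -0.0], [-0.073, -0.997, 0.0], [-0.0, -0.0, -1.0]]
force: [-0.1, -0.3, 3.4]
finger_gap: 0.158
gripper_force: 34.3
```

Call:
arm_command(
  xyz=[
    [0.027,0,0],
    [0,0,0],
  ],
  twist=[
    [0,0,0],
    [0,0,0],
  ],
)

```text
t: 14.15
position: [0.5438, 0.0696, 0.0805]
tcp_rot: [[0.997, -0.073, -0.001], [-0.073, -0.997, -0.0], [-0.001, 0.0, -1.0]]
force: [-4.1, -0.1, 5.8]
finger_gap: 0.159
gripper_force: 34.7
```

```bash
python3 f.py
```

```text
F [-3.35  0.15  5.87] M [ 0.021  0.54  -0.017] push 3.36 pos [0.5438 0.0696 0.0805] 14.35
```

It bites: push is 3.4 N with about 6 N of down-press. I'll ease the down-press a touch and creep in.

Call:
arm_command(
  xyz=[
    [0.007,0,-0.004],
    [0,0,0],
  ],
  twist=[
    [0,0,0],
    [0,0,0],
  ],
)

```text
t: 14.55
position: [0.5439, 0.0696, 0.0805]
tcp_rot: [[0.997, -0.073, -0.002], [-0.073, -0.997, -0.0], [-0.002, 0.0, -1.0]]
force: [-6.2, 0.6, 4.7]
finger_gap: 0.159
gripper_force: 34.5
```

```bash
python3 f.py
```

```text
F [-5.59  0.71  4.83] M [ 0.123  0.85  -0.014] push 5.64 pos [0.5439 0.0696 0.0805] 14.75
```

Call:
arm_command(
  xyz=[
    [0.007,0,-0.003],
    [0,0,0],
  ],
  twist=[
    [0,0,0],
    [0,0,0],
  ],
)

```text
t: 14.95
position: [0.5443, 0.0695, 0.0805]
tcp_rot: [[0.997, -0.073, -0.002], [-0.073, -0.997, -0.0], [-0.002, 0.0, -1.0]]
force: [-5.1, 0.4, 3.5]
finger_gap: 0.163
gripper_force: 34.3
```

```bash
python3 f.py
```

```text
F [-4.92  0.61  3.04] M [0.137 0.832 0.032] push 4.96 pos [0.5443 0.0695 0.0805] 15.15
```

Call:
arm_command(
  xyz=[
    [0.007,0,-0.003],
    [0,0,0],
  ],
  twist=[
    [0,0,0],
    [0,0,0],
  ],
)

```text
t: 15.35
position: [0.5445, 0.0694, 0.0805]
tcp_rot: [[0.997, -0.073, -0.003], [-0.073, -0.997, -0.0], [-0.003, 0.001, -1.0]]
force: [-5.6, 1.3, 2.2]
finger_gap: 0.158
gripper_force: 34.2
```

```bash
python3 f.py
```

```text
F [-5.7   0.73  2.46] M [0.161 0.876 0.013] push 5.75 pos [0.5445 0.0694 0.0805] 15.55
```

Call:
arm_command(
  xyz=[
    [0.007,0,-0.001],
    [0,0,0],
  ],
  twist=[
    [0,0,0],
    [0,0,0],
  ],
)

```text
t: 15.75
position: [0.5448, 0.0694, 0.0805]
tcp_rot: [[0.997, -0.073, -0.003], [-0.073, -0.997, -0.0], [-0.003, 0.001, -1.0]]
force: [-5.5, 0.8, 3.1]
finger_gap: 0.156
gripper_force: 34.3
```

```bash
python3 f.py
```

```text
F [-6.12  0.59  2.91] M [0.131 1.008 0.003] push 6.16 pos [0.5448 0.0694 0.0805] 15.95
```

Call:
arm_command(
  xyz=[
    [0.007,0,-0.001],
    [0,0,0],
  ],
  twist=[
    [0,0,0],
    [0,0,0],
  ],
)

```text
t: 16.15
position: [0.545, 0.0694, 0.0805]
tcp_rot: [[0.997, -0.073, -0.004], [-0.073, -0.997, -0.001], [-0.004, 0.001, -1.0]]
force: [-6.7, 0.2, 3.4]
finger_gap: 0.159
gripper_force: 34.3
```

```bash
python3 f.py
```

```text
F [-7.42  0.54  3.22] M [ 0.159  1.089 -0.01 ] push 7.45 pos [0.545  0.0693 0.0805] 16.35
```

Estimated wedge load is about 8 N, at the middle of the window. I'll ease off the push (static friction holds the wedge), then let go.

Call:
arm_command(
  xyz=[
    [-0.007,0,-0.001],
    [-0.007,0,-0.001],
    [0,0,0],
  ],
  twist=[
    [0,0,0],
    [0,0,0],
    [0,0,0],
  ],
)

```text
t: 16.65
position: [0.5449, 0.0693, 0.0808]
tcp_rot: [[0.997, -0.073, -0.002], [-0.073, -0.997, -0.0], [-0.002, 0.0, -1.0]]
force: [-5.1, 1.6, -1.7]
finger_gap: 0.158
gripper_force: 33.6
```

```bash
python3 f.py
```

```text
F [-4.63  0.86 -1.94] M [0.181 1.064 0.045] push 4.68 pos [0.545  0.0693 0.0809] 16.85
```

Call:
arm_command(
  xyz=[
    [0,0,0],
    [0,0,0],
    [0,0,0],
    [0,0,0],
    [0,0,0],
  ],
  twist=[
    [0,0,0],
    [0,0,0],
    [0,0,0],
    [0,0,0],
    [0,0,0],
  ],
  hand=130,
)

```text
t: 17.35
position: [0.5465, 0.0693, 0.0818]
tcp_rot: [[0.997, -0.073, 0.001], [-0.073, -0.997, 0.0], [0.001, -0.0, -1.0]]
force: [0.1, -0.0, -0.1]
finger_gap: 0.489
gripper_force: 0.0
```

```bash
python3 f.py
```

```text
F [-0.21 -0.37 -0.01] M [-0.001  0.011  0.001] push 0.19 pos [0.5461 0.0694 0.0816] 17.55
```

Released. The tool had been lifting slightly before it opened, so the load could have dropped as the wedge settled. I'll re-grip unloaded and check with a gentle push.

Call:
arm_command(
  xyz=[
    [0,0,0.01],
    [0,0,0],
    [0,0,0],
    [0,0,0],
    [0,0,0],
  ],
  twist=[
    [0,0,0],
    [0,0,0],
    [0,0,0],
    [0,0,0],
    [0,0,0],
  ],
  hand=255,
  newtons=30,
)

```text
t: 18.05
position: [0.5459, 0.0694, 0.0807]
tcp_rot: [[0.997, -0.073, -0.0], [-0.073, -0.997, 0.0], [-0.0, 0.0, -1.0]]
force: [0.4, -0.3, -0.2]
finger_gap: 0.161
gripper_force: 29.8
```

```bash
python3 f.py
```

```text
F [-0.16 -0.02 -0.29] M [ 0.008  0.031 -0.075] push 0.16 pos [0.5459 0.0694 0.0807] 18.25
```

Call:
arm_command(
  xyz=[
    [0.008,0,0],
    [0,0,0],
  ],
  twist=[
    [0,0,0],
    [0,0,0],
  ],
)

```text
t: 18.45
position: [0.546, 0.0694, 0.0807]
tcp_rot: [[0.997, -0.073, -0.001], [-0.073, -0.997, -0.0], [-0.001, 0.0, -1.0]]
force: [-4.1, 0.0, 2.5]
finger_gap: 0.151
gripper_force: 30.1
```

```bash
python3 f.py
```

```text
F [-4.56  0.17  3.41] M [ 0.051  0.659 -0.078] push 4.57 pos [0.546  0.0694 0.0807] 18.65
```

Call:
arm_command(
  xyz=[
    [0.005,0,-0.003],
    [0,0,0],
  ],
  twist=[
    [0,0,0],
    [0,0,0],
  ],
)

```text
t: 18.85
position: [0.546, 0.0694, 0.0807]
tcp_rot: [[0.997, -0.073, -0.002], [-0.073, -0.997, -0.0], [-0.002, 0.0, -1.0]]
force: [-6.2, -0.1, 3.5]
finger_gap: 0.159
gripper_force: 30.2
```

```bash
python3 f.py
```

```text
F [-5.49  0.12  3.59] M [ 0.084  0.934 -0.064] push 5.49 pos [0.546  0.0694 0.0807] 19.05
```

It holds 5.5 N without moving, so it is snug (at least about 5.7 N, and about 8 N by the earlier estimate). Easing off and releasing for good, then lifting clear.

Call:
arm_command(
  xyz=[
    [-0.006,0,0],
    [-0.006,0,0],
    [0,0,0],
  ],
  twist=[
    [0,0,0],
    [0,0,0],
    [0,0,0],
  ],
)

```text
t: 19.35
position: [0.5459, 0.0693, 0.0808]
tcp_rot: [[0.997, -0.073, -0.0], [-0.073, -0.997, 0.0], [-0.0, -0.0, -1.0]]
force: [-3.3, 0.8, -0.8]
finger_gap: 0.161
gripper_force: 29.6
```

Call:
arm_command(
  xyz=[
    [0,0,0],
    [0,0,0],
    [0,0,0],
    [0,0,0],
    [0,0,0],
  ],
  twist=[
    [0,0,0],
    [0,0,0],
    [0,0,0],
    [0,0,0],
    [0,0,0],
  ],
  hand=60,
)

```text
t: 19.85
position: [0.5463, 0.0694, 0.0812]
tcp_rot: [[0.997, -0.073, 0.001], [-0.073, -0.997, 0.0], [0.001, -0.0, -1.0]]
force: [0.2, -0.1, 0.4]
finger_gap: 0.765
gripper_force: 0.0
```

Call:
arm_command(
  xyz=[
    [0,0,-0.2],
    [0,0,-0.4],
    [0,0,-0.5],
    [0,0,-0.5],
    [0,0,0],
  ],
  twist=[
    [0,0,0],
    [0,0,0],
    [0,0,0],
    [0,0,0],
    [0,0,0],
  ],
)

```text
t: 20.35
position: [0.5493, 0.0706, 0.2072]
tcp_rot: [[0.997, -0.073, 0.01], [-0.073, -0.997, 0.001], [0.01, -0.001, -1.0]]
force: [1.4, 0.8, -0.7]
finger_gap: 0.766
gripper_force: 0.0
```

```bash
python3 - <<'E'
from h import *
d=snap("wrist","w5.png"); s=r.state();print(s["position"],s["force"],s["finger_gap"])
E
```

```text
[0.54800428 0.0698731  0.20475296] [ 0.26592953 -0.76442042 -1.06801748] 0.7665602573312864
```

View pics/w5.png

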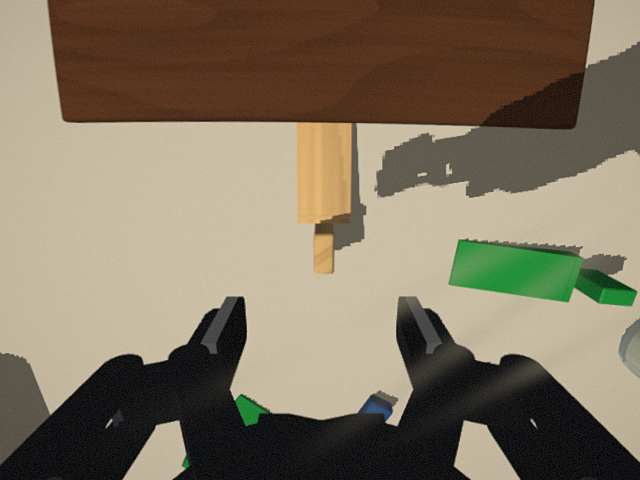

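The wedge lies square under the middle of the edge, at u≈324 between board corners at 65 and 577. It is about a third of the way in and the gripper is clear of it, so I'm handing in.

```bash
python3 -c "
from workcell import r
print(r.job_done())"
```

```text
the job is handed in; nothing more can be done
None
```

The job is handed in, though no verdict came back: the wedge sits flat, square and snug (an estimated 6–8 N, inferred from the push force) under the middle of the board's near edge, released, with the jar, mug and mill untouched.

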